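# Lay over the week's reading tally with a fingertip

## Robot

A 6-joint arm with a two-finger parallel gripper is mounted at the origin on the work surface. World frame = base frame: x ahead of the robot, y to its left, z up, the work surface at z = 0. Lengths are in mm, angles in rad, forces in N, time in s.
With the tool pointing down it reaches from about 250 to 775 mm from the base axis. Payload 4 kg.
Tool frame: the origin (TCP) lies midway between the tips of the shut fingers; the grasp point (between the pads) lies 19 mm behind it (manip.tcp_to_grasp is the z of the grasp point in the tool frame, in mm); z points along the fingers, y is the line along which they close (so a half turn about z gives the same grasp; the last joint's range is limited). The gripper opens to 85 mm and grips with 20 to 120 N. Pads are 22 mm wide; open, the fingers measure 114 mm over their backs; the gripper's body (76 mm by 85 mm) begins 54 mm behind the grasp point. The pads swing forward as they close: fully open they stand 13 mm farther back than shut.
Start: joints at [-1.323, 0.087, 1.371, -0, 1.684, -0.103], TCP at [189.005, -516.522, 231.341] pointing down, gripper open.
Joint ranges: [-3.1, 3.1], [-0.76, 2.03], [0.27, 2.55], [-1.08, 4.22], [0.17, 2.65], [-2.57, 2.57]. Speed limits (rad/s): [2.79, 2.79, 3.14, 3.14, 3.14, 3.14].

## Interface

Orientations are given as a unit quaternion [x, y, z, w].
In Python, from bench import manip, get_image gives the robot as it stands. The module is installed in compiled form; this text tells all that it offers.
- The arm moves only by the shell command python3 -m crank 'ROWS' [FORCE]. ROWS is JSON, a list of rows, each a list of 7 numbers: the shift along the tool's x, y, z in m, then the turn, a rotation vector about the tool's x, y, z in degrees, then the opening, from -1 (shut) to 1 (fully open). In form: [[tx, ty, tz, rx, ry, rz, grip], ...]. A call has 1 to 10 rows; each row shifts and turns the commanded pose from where the row before left it, along the tool's axes as they then stand; what a row does not reach is not made up. A row lasts 1/12 s, in which the tool goes at most 41.7 mm and 7.16 degrees, less where a joint would pass 70% of its speed; a pose out of reach is approached as far as the arm can. A call is refused whole if a number of a shift passes 0.0417 or a number of a turn 7.16, either way. A call with a gripper value outside its range is refused whole. The fingers move at their own pace and stop on an object; FORCE is the grip in N (left out, the last holds). Time passes only in rows, so rows that do not move let the fingers close. It gives the time, the measured TCP pose, the force, the opening and the grip force at its end, in the units of the state.
- manip.observe(): the state, without advancing time (a new reading comes with each control period).
- get_image(name): name is "scene" or "top" or "wrist"; returns a dict with "img" (480x640x3 uint8, blue, green, red), "z_map" (480x640 float32, mm along the optical axis (not along the pixel's ray), 0 where there is no reading), "mtx" (3x3 intrinsics, pixels), "view" (4x4, takes a point from world to camera coordinates). Camera axes: x right, y up, looking along -z (the intrinsics and any distortion apply to the point x, -y, -z); pixel columns grow to the right and rows downward; lengths in mm; the calibration is good to about 2 mm. A picture is of the moment at which its call begins.
- manip.job_done(): hands the job in; it is judged then, once.
The state is a dict: "t": time; "joint_pos": joint angles; "qd": joint speeds; "joint_efforts": joint torques, N m; "tool_pos": TCP position; "eef_rot": TCP orientation; "contact_force": force on the tool from outside, world axes, zero at the start; "wrist_torque": the same for the moment, N m; "gripper_width": finger opening in mm; "grip_force": force on a finger pad.
Only numpy, scipy, OpenCV 4.12 (cv2) and the standard library are available. Lean on these libraries where they do the work, as an engineer would, in place of code of your own. Each camera call takes 0.05 s, during which the arm holds its last target. There are 200 camera calls.

## Task

Clear the red reading tally on the desk: run a fingertip lightly along its curved row, starting at the end with the brass dome, so that every red tab flips over and lies down, one after the other in order. Nothing is picked up; leave the stands where they are, the blue tabs standing, and the mug, book and magnet undisturbed.

Things in the scene. Friction and masses are not known exactly. Their poses are not given: they have to be found in the camera images.
- red: loose flat arched white steel stand, 0.9 kg, 44 mm wide, 14 mm thick, with six RED flip tabs. Origin on its underside, z up. Its centre line, and the row of tabs, is an arc: the point at angle A lies at x = 130 cos A - 110, y = 130 sin A (mm). Base from A = 64 to -64 deg plus round ends (r 22 mm); tabs 1-6 at A = 48, 28.8, 9.6, -9.6, -28.8, -48 deg; brass dome (18 mm wide, 6 mm high) at A = 66 deg
- blue: the other tally stand, identical but with six BLUE tabs; it lies beside the red one, shifted by about 90 mm along the stands' local x, on either side, and is to be left as it is. Origin and axes as for the red one
- mug: loose white ceramic mug, 80 mm wide, 92 mm tall, upright; origin at the centre of its underside
- book: loose green book lying flat, 150 x 105 x 22 mm; origin at the centre of its underside
- magnet: loose round yellow board magnet with a waisted grip, 32 mm wide, 20 mm tall; origin at the centre of its underside
- pad: fixed grey desk pad, 420 x 680 mm, 3 mm thick, lying on the desk; both stands, mug, book and magnet stand on it; origin at the centre of its underside
- red_foot1 (a point): the foot of red tab 1 (tab 1 is nearest the brass dome): middle of the tab's width, on the base's top face, straight below the hinge axle. Each tab is 30 mm tall, 24 mm wide across the row, 5 mm thick, on an axle 3 mm above the base's top; standing, its tip is 31 to 34 mm above the base's top
- red_foot2 (a point): the foot of red tab 2 (tab 1 is nearest the brass dome): middle of the tab's width, on the base's top face, straight below the hinge axle. The tabs swing very lightly (under 1 N): pushed along the row, away from the dome, past upright they fall over by their own weight and stay, their tips then some 14 mm above the base's top
- red_foot3 (a point): the foot of red tab 3 (tab 1 is nearest the brass dome): middle of the tab's width, on the base's top face, straight below the hinge axle
- red_foot4 (a point): the foot of red tab 4 (tab 1 is nearest the brass dome): middle of the tab's width, on the base's top face, straight below the hinge axle
- red_foot5 (a point): the foot of red tab 5 (tab 1 is nearest the brass dome): middle of the tab's width, on the base's top face, straight below the hinge axle
- red_foot6 (a point): the foot of red tab 6 (tab 1 is nearest the brass dome): middle of the tab's width, on the base's top face, straight below the hinge axle
- red_tab1 (a joint): angle of red tab 1 in rad: 0 leaning back against its stop (standing), 0.35 upright, 1.6 laid fully over, away from the brass dome
- red_tab2 (a joint): angle of red tab 2 in rad: 0 leaning back against its stop (standing), 0.35 upright, 1.6 laid fully over, away from the brass dome
- red_tab3 (a joint): angle of red tab 3 in rad: 0 leaning back against its stop (standing), 0.35 upright, 1.6 laid fully over, away from the brass dome
- red_tab4 (a joint): angle of red tab 4 in rad: 0 leaning back against its stop (standing), 0.35 upright, 1.6 laid fully over, away from the brass dome
- red_tab5 (a joint): angle of red tab 5 in rad: 0 leaning back against its stop (standing), 0.35 upright, 1.6 laid fully over, away from the brass dome
- red_tab6 (a joint): angle of red tab 6 in rad: 0 leaning back against its stop (standing), 0.35 upright, 1.6 laid fully over, away from the brass dome
- blue_tab1 (a joint): angle of blue tab 1 in rad: 0 leaning back against its stop (standing), 0.35 upright, 1.6 laid fully over, away from the brass dome
- blue_tab2 (a joint): angle of blue tab 2 in rad: 0 leaning back against its stop (standing), 0.35 upright, 1.6 laid fully over, away from the brass dome
- blue_tab3 (a joint): angle of blue tab 3 in rad: 0 leaning back against its stop (standing), 0.35 upright, 1.6 laid fully over, away from the brass dome
- blue_tab4 (a joint): angle of blue tab 4 in rad: 0 leaning back against its stop (standing), 0.35 upright, 1.6 laid fully over, away from the brass dome
- blue_tab5 (a joint): angle of blue tab 5 in rad: 0 leaning back against its stop (standing), 0.35 upright, 1.6 laid fully over, away from the brass dome
- blue_tab6 (a joint): angle of blue tab 6 in rad: 0 leaning back against its stop (standing), 0.35 upright, 1.6 laid fully over, away from the brass dome

How it is judged:
By the outcome, as a careful person would: the job done as asked, in the order asked, and still so for the second after the job is handed in, with the robot touching nothing.
It also fails if it takes over 48 s, if anything falls off the work surface, if the arm or the gripper's body presses on something with over 40 N, if the wrist force passes 120 N, or if a joint passes its speed limit or range.

## Working session

There is one attempt and no reset: what is moved stays moved. The work goes in short steps, Python scripts to look and compute and a shell command to move; the robot and the scene stay as the last step left them, time stands still between calls to the robot, and variables do not carry over. Pictures are saved under pics/ and viewed, at most 10 in all, crops included, and the job is handed in when it is done.

```bash
mkdir -p pics; python3 - <<'E'
from bench import manip,get_image
import cv2,numpy as np
s=manip.observe();print(s)
for n in["top","scene"]:
    d=get_image(n);cv2.imwrite(f"pics/{n}0.png",d["img"]);np.savez(f"{n}0.npz",**d);print(n,d["mtx"].tolist(),d["view"].round(4).tolist(), d.keys())
E
```

```text
{'t': 0.0, 'joint_pos': array([-1.32307366e+00,  8.79504930e-02,  1.37228153e+00, -3.70652192e-05,
        1.68359688e+00, -1.03108816e-01]), 'qd': array([ 0.00059758, -0.00143866,  0.00083264,  0.00228456,  0.00016678,
        0.00135958]), 'joint_efforts': array([ 1.08186119e-03, -3.51862943e+01, -3.13266492e+01, -6.16310467e-05,
        1.08468375e-02, -2.24163011e-05]), 'tool_pos': array([ 188.87826939, -516.01169679,  230.12775704]), 'eef_rot': array([ 9.84653815e-01,  1.74515370e-01, -9.91464327e-05, -1.11386807e-03]), 'contact_force': array([-0.56607762,  0.03235433, -0.42654208]), 'wrist_torque': array([ 0.01940891, -0.03409814, -0.02667337]), 'grip_force': 0.0, 'gripper_width': 85.37306633222254}
top [[551.0121662584368, 0.0, 325.39140438413295], [0.0, 551.0121662584368, 243.63419301202578], [0.0, 0.0, 1.0]] [[0.0801, -0.9968, -0.0026, 28.3955], [0.9738, 0.0777, 0.2135, -548.2559], [-0.2127, -0.0197, 0.9769, -919.5931], [0.0, 0.0, 0.0, 1.0]] dict_keys(['img', 'z_map', 'mtx', 'view'])
scene [[546.4840221619226, 0.0, 320.8879119677869], [0.0, 546.4840221619226, 243.33595115181168], [0.0, 0.0, 1.0]] [[-0.6696, 0.7427, 0.0046, 314.3577], [-0.592, -0.5375, 0.6006, 327.4164], [0.4485, 0.3994, 0.7996, -1261.7493], [0.0, 0.0, 0.0, 1.0]] dict_keys(['img', 'z_map', 'mtx', 'view'])
```

View pics/top0.png

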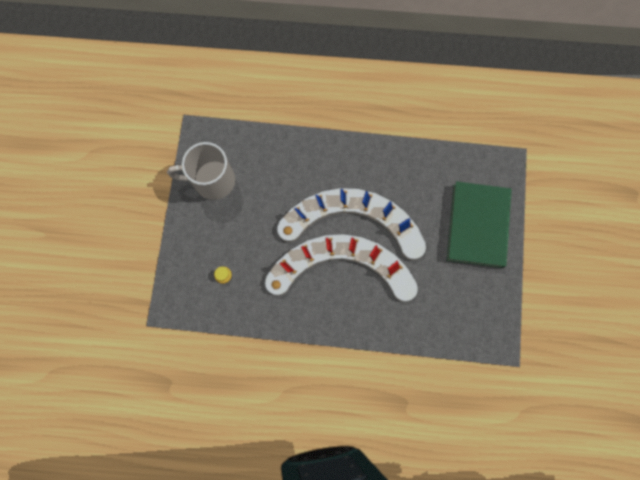

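View pics/scene0.png

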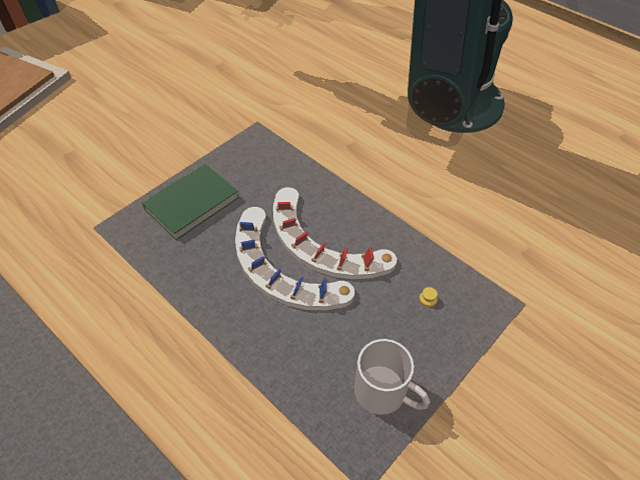

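The top view shows the red stand with its dome at about (276,284) and its free end at (405,292). The blue stand lies beyond it, with its dome at (288,231). The magnet is at (222,275). In the scene view the red dome is at (387,258) and the blue dome at (344,291).

```bash
cat > h.py <<'E'
import numpy as np,cv2
from scipy.optimize import least_squares
def ray(d,px,z):
    px=np.atleast_2d(px).astype(float);K=d["mtx"];V=d["view"];R=V[:3,:3];C=-R.T@V[:3,3]
    v=np.c_[(px[:,0]-K[0,2])/K[0,0],-(px[:,1]-K[1,2])/K[1,1],-np.ones(len(px))]@R
    return C+v*((z-C[2])/v[:,2])[:,None]
def proj(d,P):
    p=np.atleast_2d(P)@d["view"][:3,:3].T+d["view"][:3,3];K=d["mtx"]
    return np.c_[K[0,0]*p[:,0]/-p[:,2]+K[0,2],K[1,1]*-p[:,1]/-p[:,2]+K[1,2]]
def blobs(m,a=15):
    n,l,s,c=cv2.connectedComponentsWithStats(m.astype(np.uint8)*255)
    return [(c[i].round(1),s[i,4]) for i in range(1,n) if s[i,4]>=a]
def arc(c,th,A):
    # stand centre of arc c (local x=-110), heading th
    A=np.radians(A); return np.c_[c[0]+130*np.cos(A+th),c[1]+130*np.sin(A+th)]
E
cat > m.py <<'E'
from h import *
for n,dome in[("top",(276,284)),("scene",(387,258))]:
    d=dict(np.load(n+"0.npz"));hsv=cv2.cvtColor(d["img"],cv2.COLOR_BGR2HSV);H,S,V=cv2.split(hsv)
    br=(H>8)&(H<22)&(S>90);Y,X=np.mgrid[:480,:640]
    near=np.hypot(X-dome[0],Y-dome[1])<9
    ys,xs=np.where(br&near);dp=np.array([xs.mean(),ys.mean()]);D=ray(d,dp,19.5)[0]
    red=((H<8)|(H>172))&(S>120)
    rb=blobs(red,8);print(n,"dome",dp.round(1),len(xs),D.round(1),"red",[(b[0].tolist(),int(b[1])) for b in rb])
    # depth points on top face
    z=d["z_map"].astype(float);K=d["mtx"];R=d["view"][:3,:3]
    P=np.dstack([(X-K[0,2])/K[0,0]*z,-(Y-K[1,2])/K[1,1]*z,-z]).reshape(-1,3)-d["view"][:3,3]
    P=(P@R).reshape(480,640,3)
    wh=(V>150)&(S<60);nr=np.hypot(P[...,0]-D[0],P[...,1]-D[1])<300
    rough=wh&nr&(z>0)&(P[...,2]<25)
    nn,l,st,c=cv2.connectedComponentsWithStats(cv2.morphologyEx((rough|red|br&near).astype(np.uint8),cv2.MORPH_CLOSE,np.ones((3,3))))
    k=l[int(round(dp[1])),int(round(dp[0]))];comp=l==k
    print("comp",st[k],"z med",np.median(P[comp&rough][:,2]).round(1),"lower/up",np.percentile(P[comp&rough][:,2],[5,95]).round(1))
    top=comp&~red
    cnt=max(cv2.findContours(comp.astype(np.uint8),cv2.RETR_EXTERNAL,cv2.CHAIN_APPROX_NONE)[0],key=cv2.contourArea)[:,0]
    W=ray(d,cnt,17)[:,:2]
    # arc distance fit: centre & heading
    def res(p):
        q=W-p[:2];a=np.arctan2(q[:,1],q[:,0])-p[2];a=(a+np.pi)%(2*np.pi)-np.pi
        a=np.clip(a,-np.radians(64),np.radians(64))+p[2]
        return np.hypot(*(q-130*np.c_[np.cos(a),np.sin(a)]).T)-22
    best=None
    for th0 in np.radians(range(0,360,45)):
        a=th0+np.radians(66);r=least_squares(res,[D[0]-130*np.cos(a),D[1]-130*np.sin(a),th0],loss="soft_l1")
        if best is None or r.cost<best.cost:best=r
    p=best.x;print("fit",p.round(3),np.degrees(p[2]).round(2),"rms",np.sqrt((best.fun**2).mean()).round(2),"domepred",arc(p,p[2],66).round(1))
    print("feet",arc(p,p[2],np.array([48,28.8,9.6,-9.6,-28.8,-48])).round(1).tolist())
    im=cv2.resize(d["img"],None,fx=4,fy=4,interpolation=cv2.INTER_CUBIC)
    for A in(48,28.8,9.6,-9.6,-28.8,-48,66):
        q=arc(p,p[2],A)[0];u=proj(d,[*q,17])[0];cv2.circle(im,tuple((u*4+2).astype(int)),4,(0,255,0),-1)
    x0,y0=st[k][:2];cv2.imwrite(f"pics/{n}_fit.png",im[y0*4-60:y0*4+500,x0*4-60:x0*4+740][:600,:800])
E
python3 m.py
```

```text
top dome [275.6 284.3] 48 [470.2 157.1  19.5] red [([328.6, 244.7], 58), ([352.2, 245.4], 66), ([305.7, 251.9], 52), ([374.4, 253.1], 83), ([286.4, 266.8], 69), ([393.3, 267.9], 83)]
comp [ 266  235  151   66 4055] z med 17.1 lower/up [14.1 20.2]
fit [4.21646e+02 3.65740e+01 3.10000e-02] 1.78 rms 1.11 domepred [[470.8 156.9]]
feet [[505.6, 135.8], [533.6, 102.7], [549.1, 62.2], [550.4, 18.9], [537.5, -22.5], [511.6, -57.3]]
scene dome [386.4 257.4] 60 [471.3 158.3  19.5] red [([283.8, 205.0], 76), ([288.4, 221.3], 40), ([290.0, 224.9], 9), ([300.5, 236.9], 44), ([319.7, 249.5], 49), ([342.9, 256.7], 67), ([368.1, 257.0], 123)]
comp [ 273  187  124   88 3401] z med 15.7 lower/up [13.1 18.1]
fit [421.665  37.205   6.316] 361.87 rms 2.18 domepred [[470.6 157.6]]
feet [[505.4, 136.6], [533.5, 103.5], [549.1, 63.1], [550.5, 19.7], [537.6, -21.7], [511.8, -56.5]]
```

The fits from the two views agree to within 1 mm: arc centre (421.6, 37), heading 1.8°. I'll travel high with the gripper shut, turn over the dome, then descend and sweep along the arc in the tool's -x direction.

```bash
python3 -m crank '[[0.0248,-0.0268,0,0,0,0,-1],[0.0248,-0.0268,0,0,0,0,-1],[0.0248,-0.0268,0,0,0,0,-1],[0.0248,-0.0268,0,0,0,0,-1],[0.0248,-0.0268,0,0,0,0,-1],[0.0248,-0.0268,0,0,0,0,-1],[0.0248,-0.0268,0,0,0,0,-1],[0.0248,-0.0268,0,0,0,0,-1],[0.0248,-0.0268,0,0,0,0,-1],[0.0248,-0.0268,0,0,0,0,-1]]'
python3 -m crank '[[0.0248,-0.0268,0,0,0,0,-1],[0.0248,-0.0268,0,0,0,0,-1],[0.0248,-0.0268,0,0,0,0,-1],[0.0248,-0.0268,0,0,0,0,-1],[0.0248,-0.0268,0,0,0,0,-1],[0.0248,-0.0268,0,0,0,0,-1],[0.0248,-0.0268,0,0,0,0,-1],[0.0248,-0.0268,0,0,0,0,-1],[0.0248,-0.0268,0,0,0,0,-1],[0.0248,-0.0268,0,0,0,0,-1]]'
python3 -m crank '[[0,0,0,0,0,-6.8,-1],[0,0,0,0,0,-6.8,-1],[0,0,0,0,0,-6.8,-1],[0,0,0,0,0,-6.8,-1],[0,0,0,0,0,-6.8,-1],[0,0,0,0,0,-6.8,-1],[0,0,0,0,0,-6.8,-1],[0,0,0,0,0,-6.8,-1],[0,0,0,0,0,-6.8,-1],[0,0,0,0,0,-6.8,-1]]'
python3 -m crank '[[0,0,0,0,0,-6.8,-1],[0,0,0,0,0,-6.8,-1],[0,0,0,0,0,-6.8,-1],[0,0,0,0,0,-6.8,-1],[0,0,0,0,0,-6.8,-1],[0,0,0,0,0,-6.8,-1],[0,0,0,0,0,-6.8,-1],[0,0,0,0,0,-6.8,-1],[0,0,0,0,0,-6.8,-1],[0,0,0,0,0,0,-1]]'
cat >> h.py <<'E'
def where():
    from bench import manip
    from scipy.spatial.transform import Rotation as Ro
    s=manip.observe();M=Ro.from_quat(s["eef_rot"]).as_matrix();p=s["tool_pos"]
    c=np.array([421.65,36.9]);th=1.82;q=p[:2]-c
    A=np.degrees(np.arctan2(q[1],q[0]))-th
    h=np.degrees(np.arctan2(-M[1,0],-M[0,0]))-(A+th-90)
    print("t",s["t"],"pos",p.round(1),"A",A.round(2),"r",np.hypot(*q).round(2),"heading-tangent",h.round(2),"tilt z",M[:,2].round(4),"F",s["contact_force"].round(2),"w",s["gripper_width"],"q6",s["joint_pos"][5].round(2))
    g=np.array([*arc(c,np.radians(th),66)[0],40]);print("to start, tool axes mm",(M.T@(g-p)).round(1))
E
python3 -c "from h import *;where()"
```

```text
t: 0.93
tool_pos: [329.8, -177.8, 230.9]
eef_rot: [0.985, 0.174, -0.0, -0.0]
contact_force: [0.3, -0.2, 0.2]
gripper_width: 0.1
grip_force: 0.0
t: 1.77
tool_pos: [470.6, 159.2, 230.7]
eef_rot: [0.985, 0.175, -0.0, 0.0]
contact_force: [-0.4, -0.8, -0.1]
gripper_width: 0.1
grip_force: 0.0
t: 2.6
tool_pos: [470.3, 157.2, 230.6]
eef_rot: [0.717, 0.697, -0.001, -0.0]
contact_force: [-0.1, -0.6, -0.3]
gripper_width: -0.6
grip_force: 0.0
t: 3.43
tool_pos: [470.3, 157.2, 230.7]
eef_rot: [0.264, 0.965, -0.0, -0.001]
contact_force: [-0.4, 0.0, -0.8]
gripper_width: 0.3
grip_force: 0.0
t 3.4333 pos [470.3 157.2 230.7] A 66.17 r 129.79 heading-tangent -8.58 tilt z [-1.2e-03 -3.0e-04 -1.0e+00] F [-0.39  0.01 -0.75] w 0.3213543736965362 q6 -0.83
to start, tool axes mm [ -0.5   0.4 190.7]
```

```bash
python3 -m crank '[[0,0,0.03,0,0,-3.8,-1],[0,0,0.03,0,0,-3.8,-1],[0,0,0.03,0,0,0,-1],[0,0,0.03,0,0,0,-1],[0,0,0.02,0,0,0,-1],[0,0,0.02,0,0,0,-1],[0,0,0.015,0,0,0,-1],[0,0,0,0,0,0,-1],[0,0,0,0,0,0,-1]]'
python3 - <<'E'
from h import *
from bench import get_image
where()
d=get_image("scene");np.savez("scene1.npz",**d);im=cv2.resize(d["img"][130:330,200:460],None,fx=3,fy=3,interpolation=cv2.INTER_CUBIC)
cv2.imwrite("pics/s1.png",im)
E
```

```text
t: 4.18
tool_pos: [469.7, 157.1, 55.3]
eef_rot: [0.201, 0.98, -0.001, -0.001]
contact_force: [-0.1, 0.8, -0.1]
gripper_width: 0.0
grip_force: 0.0
t 4.1833 pos [469.7 157.1  55.3] A 66.38 r 129.45 heading-tangent -1.41 tilt z [-2.7e-03 -7.0e-04 -1.0e+00] F [-0.07  0.83 -0.13] w 0.04845420020183072 q6 -0.96
to start, tool axes mm [-0.9  0.6 15.3]
```

View pics/s1.png

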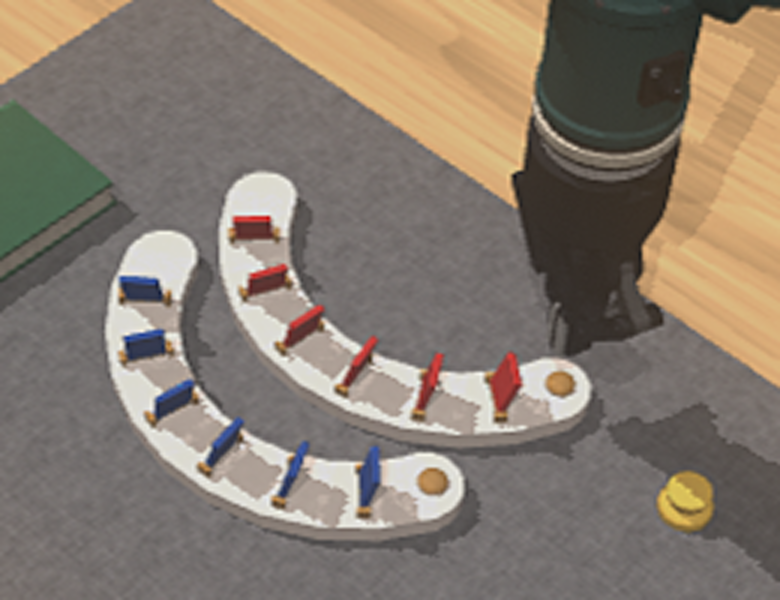

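The crop shows the finger tips near (555,345) to (610,345), above the dome at (560,383), and all the tabs standing. I'll check where the measured TCP should appear.

```bash
python3 - <<'E'
from h import *
d=dict(np.load("scene1.npz"))
for P in([469.7,157.1,55.3],[470.5,157.3,20],[505.5,136.2,48],[505.5,136.2,17]):print(((proj(d,P)[0]-[200,130])*3).round())
# nearest fingertip by depth
z=d["z_map"].astype(float);Y,X=np.mgrid[:480,:640];K=d["mtx"]
P=(np.dstack([(X-K[0,2])/K[0,0]*z,-(Y-K[1,2])/K[1,1]*z,-z]).reshape(-1,3)-d["view"][:3,3])@d["view"][:3,:3]
m=(z.ravel()>0)&(abs(P[:,0]-470)<60)&(abs(P[:,1]-157)<60)&(P[:,2]>35)&(P[:,2]<75)&(d["img"].reshape(-1,3).max(1)<70)
Q=P[m]
for a in range(45,75,5):
    q=Q[(Q[:,2]>=a)&(Q[:,2]<a+5)]
    if len(q):print(a,len(q),q.min(0).round(0),q.max(0).round(0))
E
```

```text
[565. 343.]
[559. 380.]
[497. 368.]
[493. 399.]
55 1 [477. 161.  58.] [477. 161.  58.]
60 6 [469. 162.  60.] [480. 170.  65.]
65 15 [470. 154.  66.] [482. 172.  70.]
70 12 [473. 154.  70.] [481. 171.  75.]
```

```bash
python3 - <<'E'
from h import *
d=dict(np.load("scene1.npz"));K=d["mtx"]
for u,v in[(557,335),(570,345),(590,345),(605,345),(620,330),(640,322),(655,322),(635,280),(560,300)]:
    x,y=int(200+u/3),int(130+v/3);z=float(d["z_map"][y,x])
    print((u,v),(((np.array([(x-K[0,2])/K[0,0]*z,-(y-K[1,2])/K[1,1]*z,-z])-d["view"][:3,3])@d["view"][:3,:3]).round()),d["img"][y,x])
E
```

```text
(557, 335) [483. 157.  78.] [84 88 94]
(570, 345) [480. 166.  73.] [44 48 53]
(590, 345) [470. 172.  68.] [40 44 50]
(605, 345) [419. 154.   1.] [100 101 107]
(620, 330) [504. 206. 144.] [45 49 57]
(640, 322) [493. 211. 146.] [71 75 83]
(655, 322) [489. 217. 147.] [40 47 56]
(635, 280) [483. 198. 160.] [54 57 62]
(560, 300) [482. 155. 105.] [51 55 60]
```

Matches. Descending to 23 mm above the base top, then sweeping.

```bash
python3 -m crank '[[0,0.0006,0.01,0,0,0,-1],[0,0,0.006,0,0,0,-1],[-0.00454,0,0,0,0,2,-1],[-0.00454,0,0,0,0,2,-1],[-0.00454,0,0,0,0,2,-1],[-0.00454,0,0,0,0,2,-1],[-0.00454,0,0,0,0,2,-1],[-0.00454,0,0,0,0,2,-1]]' | tail -3
python3 -c "from h import *;where()"
python3 -m crank '[[-0.00454,0,0,0,0,2,-1],[-0.00454,0,0,0,0,2,-1],[-0.00454,0,0,0,0,2,-1],[-0.00454,0,0,0,0,2,-1],[-0.00454,0,0,0,0,2,-1],[-0.00454,0,0,0,0,2,-1]]' | tail -3
python3 - <<'E'
from h import *
from bench import get_image
where()
d=get_image("scene");np.savez("scene2.npz",**d);im=cv2.resize(d["img"][130:330,200:460],None,fx=3,fy=3,interpolation=cv2.INTER_CUBIC)
cv2.imwrite("pics/s2.png",im)
E
```

```text
contact_force: [-0.5, 0.2, -0.6]
gripper_width: -0.2
grip_force: 0.0
t 4.9 pos [495.2 145.   40.4] A 53.93 r 130.77 heading-tangent -0.98 tilt z [ 7.e-04  0.e+00 -1.e+00] F [-0.51  0.15 -0.55] w -0.20645371260766857 q6 -0.78
to start, tool axes mm [27.1 -4.1  0.4]
contact_force: [-0.7, -0.1, -0.9]
gripper_width: 0.1
grip_force: 0.0
t 5.4 pos [516.  127.4  40.4] A 41.99 r 130.74 heading-tangent -1.03 tilt z [ 6.e-04 -0.e+00 -1.e+00] F [-0.65 -0.1  -0.9 ] w 0.09485999055137276 q6 -0.61
to start, tool axes mm [ 52.7 -12.9   0.4]
```

View pics/s2.png

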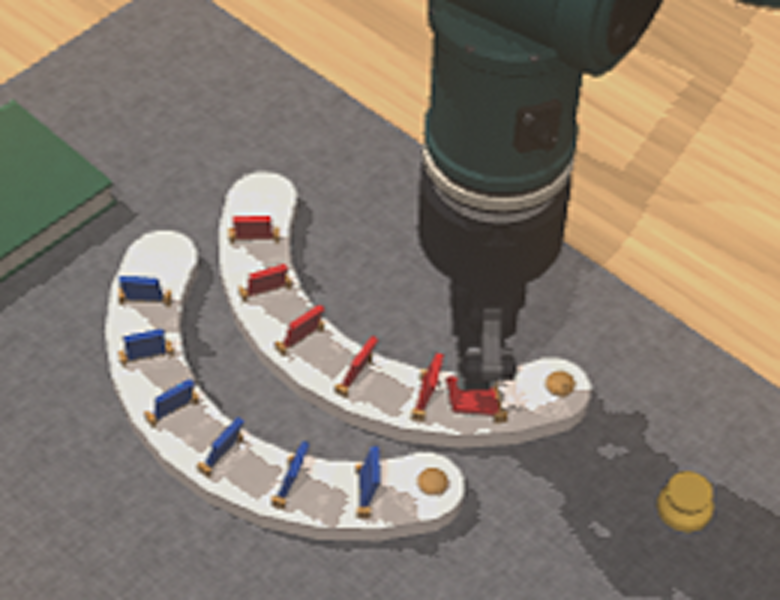

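Tab 1 lies flat at (475,400), tab 2 still stands at (430,385), and the stand has not moved. Continuing.

```bash
python3 -m crank '[[-0.00454,0,0,0,0,2,-1],[-0.00454,0,0,0,0,2,-1],[-0.00454,0,0,0,0,2,-1],[-0.00454,0,0,0,0,2,-1],[-0.00454,0,0,0,0,2,-1],[-0.00454,0,0,0,0,2,-1],[-0.00454,0,0,0,0,2,-1],[-0.00454,0,0,0,0,2,-1],[-0.00454,0,0,0,0,2,-1],[-0.00454,0,0,0,0,2,-1]]' | tail -3
python3 -c "from h import *;where()"
python3 -m crank '[[-0.00454,0,0,0,0,2,-1],[-0.00454,0,0,0,0,2,-1],[-0.00454,0,0,0,0,2,-1],[-0.00454,0,0,0,0,2,-1],[-0.00454,0,0,0,0,2,-1],[-0.00454,0,0,0,0,2,-1],[-0.00454,0,0,0,0,2,-1],[-0.00454,0,0,0,0,2,-1],[-0.00454,0,0,0,0,2,-1],[-0.00454,0,0,0,0,2,-1]]' | tail -3
python3 - <<'E'
from h import *
from bench import get_image
where()
d=get_image("scene");np.savez("scene3.npz",**d);im=cv2.resize(d["img"][130:330,200:460],None,fx=3,fy=3,interpolation=cv2.INTER_CUBIC)
cv2.imwrite("pics/s3.png",im)
E
```

```text
contact_force: [0.4, -0.4, 0.9]
gripper_width: -0.1
grip_force: 0.0
t 6.2833 pos [541.   90.   40.4] A 22.15 r 130.62 heading-tangent -1.15 tilt z [ 5.e-04  0.e+00 -1.e+00] F [ 0.44 -0.39  0.86] w -0.058555660750176715 q6 -0.34
to start, tool axes mm [ 89.3 -38.7   0.3]
contact_force: [0.3, 0.0, -0.1]
gripper_width: 0.2
grip_force: 0.0
t 7.1167 pos [551.8  46.1  40.4] A 2.21 r 130.48 heading-tangent -1.21 tilt z [ 4.e-04 -0.e+00 -1.e+00] F [ 0.29  0.04 -0.1 ] w 0.21988425383489135 q6 -0.07
to start, tool axes mm [115.1 -75.5   0.3]
```

View pics/s3.png

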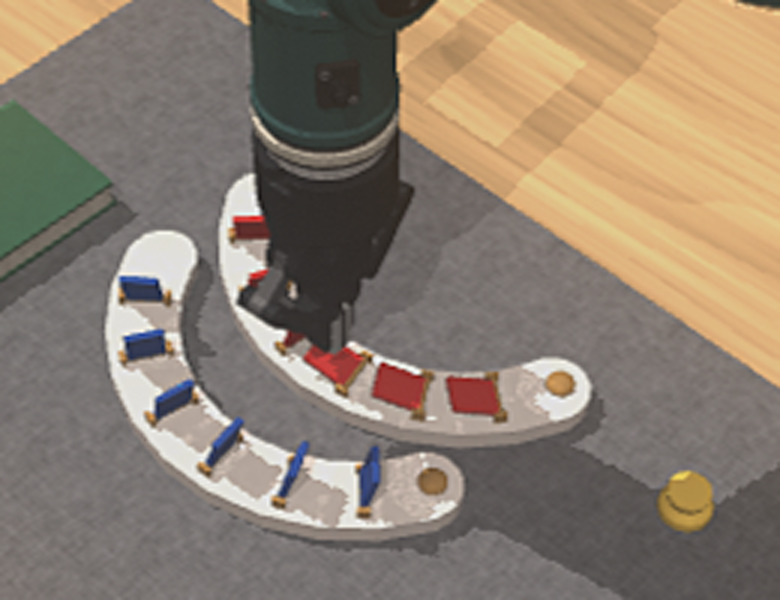

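Tabs 1–3 lie flat at (475,395), (400,388) and (335,365). The blue tabs are standing and neither stand has moved. Now the remaining 64°, then a lift.

```bash
R='run'; python3 -m crank '[[-0.00454,0,0,0,0,2,-1],[-0.00454,0,0,0,0,2,-1],[-0.00454,0,0,0,0,2,-1],[-0.00454,0,0,0,0,2,-1],[-0.00454,0,0,0,0,2,-1],[-0.00454,0,0,0,0,2,-1],[-0.00454,0,0,0,0,2,-1],[-0.00454,0,0,0,0,2,-1],[-0.00454,0,0,0,0,2,-1],[-0.00454,0,0,0,0,2,-1]]' | tail -3
python3 -m crank '[[-0.00454,0,0,0,0,2,-1],[-0.00454,0,0,0,0,2,-1],[-0.00454,0,0,0,0,2,-1],[-0.00454,0,0,0,0,2,-1],[-0.00454,0,0,0,0,2,-1],[-0.00454,0,0,0,0,2,-1],[-0.00454,0,0,0,0,2,-1],[-0.00454,0,0,0,0,2,-1],[-0.00454,0,0,0,0,2,-1],[-0.00454,0,0,0,0,2,-1]]' | tail -3
python3 -c "from h import *;where()"
python3 -m crank '[[-0.00454,0,0,0,0,2,-1],[-0.00454,0,0,0,0,2,-1],[-0.00454,0,0,0,0,2,-1],[-0.00454,0,0,0,0,2,-1],[-0.00454,0,0,0,0,2,-1],[-0.00454,0,0,0,0,2,-1],[-0.00454,0,0,0,0,2,-1],[-0.00454,0,0,0,0,2,-1],[-0.00454,0,0,0,0,2,-1],[-0.00454,0,0,0,0,2,-1]]' | tail -3
python3 -c "from h import *;where()"
python3 -m crank '[[-0.00454,0,0,0,0,2,-1],[-0.00454,0,0,0,0,2,-1],[0,0,0,0,0,0,-1],[0,0,-0.02,0,0,0,-1],[0,0,-0.04,0,0,0,-1],[0,0,-0.04,0,0,0,-1],[0,0,-0.04,0,0,0,-1],[0,0,-0.02,0,0,0,-1],[0,0,0,0,0,0,-1],[0,0,0,0,0,0,-1]]'
python3 - <<'E'
from h import *
from bench import get_image
where()
d=get_image("scene");np.savez("scene4.npz",**d);cv2.imwrite("pics/s4.png",d["img"])
d=get_image("top");np.savez("top4.npz",**d);im=cv2.resize(d["img"][100:320,200:460],None,fx=2.7,fy=2.7,interpolation=cv2.INTER_CUBIC);cv2.imwrite("pics/t4.png",im)
E
```

```text
contact_force: [0.3, 0.6, -0.1]
gripper_width: -0.1
grip_force: 0.0
contact_force: [-0.8, -0.9, -0.1]
gripper_width: -0.0
grip_force: 0.0
t 8.8333 pos [527.  -39.3  40.4] A -37.69 r 129.99 heading-tangent -1.26 tilt z [ 4.e-04 -0.e+00 -1.e+00] F [-0.75 -0.86 -0.11] w -0.00872026211367432 q6 0.47
to start, tool axes mm [ 122.7 -163.5    0.4]
contact_force: [1.2, 0.3, -0.2]
gripper_width: -0.1
grip_force: 0.0
t 9.6667 pos [494.4 -70.6  40.4] A -57.72 r 129.77 heading-tangent -1.23 tilt z [ 5.e-04 -1.e-04 -1.e+00] F [ 1.21  0.32 -0.19] w -0.0692189114688671 q6 0.74
to start, tool axes mm [ 103.8 -204.2    0.4]
t: 10.5
tool_pos: [487.8, -75.4, 202.2]
eef_rot: [0.968, 0.25, 0.002, 0.001]
contact_force: [-0.9, 0.5, -1.2]
gripper_width: 0.1
grip_force: 0.0
t 10.5 pos [487.8 -75.4 202.2] A -61.32 r 130.38 heading-tangent -1.52 tilt z [ 0.0044 -0.0011 -1.    ] F [-0.89  0.49 -1.15] w 0.08359676529885528 q6 0.8
to start, tool axes mm [  97.3 -212.4  161.9]
```

View pics/s4.png

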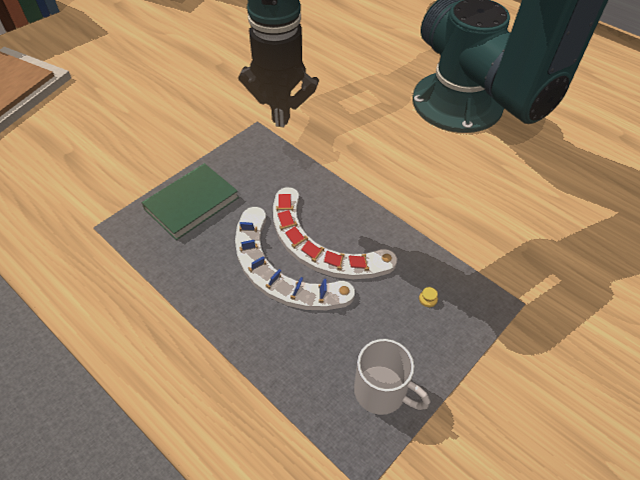

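View pics/t4.png

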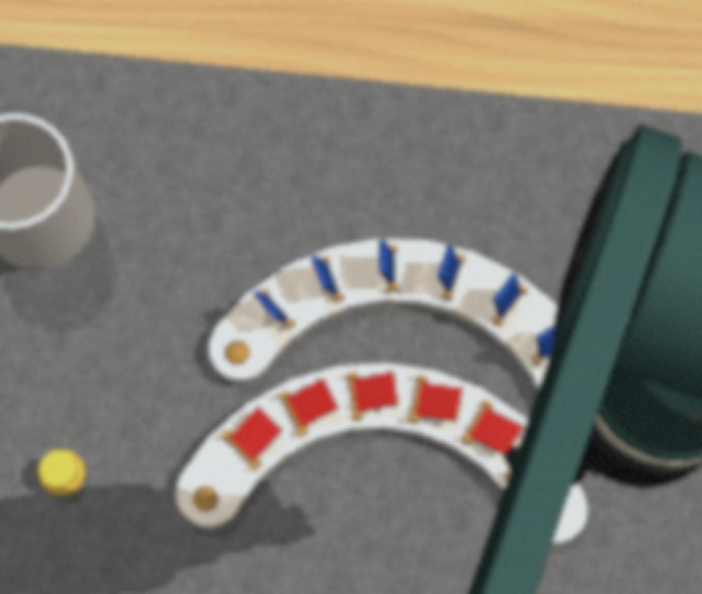

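The scene view shows all six red tabs lying flat, from (358,262) to (285,202). All six blue tabs are standing. The stands, mug, book and magnet are where they were, and the arm is clear at a height of 202 mm.

```bash
python3 -c "from bench import manip;print(manip.job_done())"
```

```text
the job is handed in; nothing more can be done
None
```

All six red tabs were swept down in order from the dome end. The final pictures show the blue tabs still standing and the stands, mug, book and magnet unmoved, and I handed the job in at about 10.6 s (limit 48 s).

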